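# Load the dish carrier and lift it level

### The job

Set the lidded dish that lies alone on the bench onto the free post of the two-post dish carrier, centred and flat, and let go of it while the carrier stands on the bench. Then take the carrier by its black handle, lift it with both dishes about 12 cm clear of the bench, and keep it still and level; the program finishes while still holding it up, with nothing put down. Keep the dishes upright throughout and leave the beaker, the bottle and the tip box where they are.

Things in the scene. Friction and masses are not known exactly. Their poses are not given: they have to be found in the camera images.
- carrier: The dish carrier, loose, 0.3 to 0.6 kg: an aluminium base plate 224 x 74 mm, 12 mm high on rubber feet, with two round posts that stand 75 mm either side of the middle along its length, and a black grip on a steel rod in the middle. Origin at the centre of its underside, so z is its height above the bench (0 at the start); x runs along its length (the loaded post is at +x, the free post at -x), y across it, z up.
- carrier_grip (a point): Centre of the carrier's black handle block, 100 mm above the carrier's underside. The block is 44 mm long (carrier x), 18 mm thick (carrier y) and 32 mm high (84 to 116 mm above the underside) on a rod 16 mm thick; grip it across the 18 mm from above. Axes as the carrier's.
- free_post_top (a point): Centre of the flat rubber-topped head, 40 mm across, of the carrier's free post, 50 mm above the carrier's underside; no rim, a dish lies on it by its weight. Axes as the carrier's.
- loaded_post_top (a point): Centre of the head of the other post, the same size and height, on which a dish already lies at the start. Axes as the carrier's.
- bench_dish_center (a point): Centre (half-way up) of the round lidded dish lying on the bench by itself, loose, 60 mm across and 16 mm high, about 35 g; its side can be gripped from above on any diameter. Most room for the gripper is along the world direction x = y: the centrifuge, at least 90 mm away, and a low upright panel run that way either side of it. z up.
- bench_dish: The same dish; origin at the centre of its underside, z up. The near corner of the tall centrifuge box is at about x 0.60, y -0.10, so come over the dish with the fingertips at least 0.25 m up, then straight down.
- post_dish_center (a point): Centre (half-way up) of the like dish, 60 mm across and 16 mm high, that lies loose on the loaded post; not to be handled. z up.
- post_dish: The same dish on the loaded post; origin at the centre of its underside, z up.
- glass_beaker: Bystander: empty glass beaker, 55 mm across, 68 mm high; origin at the centre of its underside.
- white_bottle: Bystander: bottle with a screw cap, 69 mm across, 128 mm high; origin at the centre of its underside.
- pipette_tips: Bystander: box of pipette tips, 73 x 118 x 74 mm high, long side along its y; origin at the centre of its underside.
Things that resemble listed ones, but are neither listed nor needed, are in the scene too. Leave any blue look-alike of the bench_dish alone.

How it is judged:
By the outcome, as a careful person would: the job done as asked, in the order asked, and still so for the second after the job is handed in, while the arm keeps its last pose, push and grip.
It also fails if it takes over 54 s, if anything falls off the work surface, if the arm or the gripper's body presses on something with over 40 N, if the wrist force passes 120 N, or if a joint passes its speed limit or range.

### The arm

A 6-joint arm with a two-finger parallel gripper is mounted at the origin on a cart in front of the work surface, level with it; the furniture and walls round the work are solid. World frame = base frame: x ahead of the robot, y to its left, z up, the work surface at z = 0. Lengths are in m, angles in rad, forces in N, time in s.
With the tool pointing down it reaches from about 0.225 to 0.725 m from the base axis. Payload 3.1 kg.
Tool frame: the origin (TCP) lies midway between the tips of the shut fingers; the grasp point (between the pads) lies 19 mm behind it; z points along the fingers, y is the direction in which the jaws open and shut (so a half turn about z gives the same grasp; the last joint's range is limited). The gripper opens to 85 mm and grips with 20 to 120 N. Pads are 22 mm wide; open, the fingers measure 114 mm over their backs; the gripper's body (76 mm by 85 mm) begins 54 mm behind the grasp point. The pads swing forward as they close: fully open they stand 13 mm farther back than shut.
Start: joints at [1.12, 0.048, 0.099, 1.622, 0, 1.443], TCP at [0.167, 0.498, 0.231] pointing down, gripper open.
Joint ranges: [-2.91, 2.91], [-0.99, 1.94], [-1.21, 1.42], [-2.12, 2.29], [-1.49, 1.47], [-3.14, 3.14]. Speed limits (rad/s): [2.79, 2.79, 3.14, 3.14, 3.14, 3.14].

### API

Orientations are given as a rotation vector (axis times angle).
In Python, from rig import bot, eyes gives the robot as it stands. Calls block until the motion is done:
- bot.move_pose(position, orientation): joint-space move of the TCP to a pose.
- bot.line_to(position, rate=0.15, frame=None): straight line of the TCP; frame=None keeps the orientation; rate is the mean speed in m/s.
- bot.goto_joints(angles): joint-space move.
- bot.gripper_to(opening): finger opening in m; the grip force is fixed at half the most; returns when the fingers have stopped.
- bot.dwell(seconds).
- bot.solve_ik(position, orientation): joint angles nearest the present ones, or None.
- bot.observe(): the state.
- eyes.capture(name): name is "scene" or "side" or "wrist"; returns a dict with "pixels" (480x640x3 uint8, blue, green, red), "camera_matrix" (3x3 intrinsics, pixels), "k1" (the pictures are not rectified: a ray, as slopes to the right and down, at radius r is drawn at 1 + k1 r^2 times it, then the intrinsics apply), "cam_to_world" (4x4, takes a point from camera to world coordinates). Camera axes: x right, y down, z forward; pixel columns grow to the right and rows downward; lengths in m; the calibration is good to about 2 mm. A picture is of the moment at which its call begins. There is no depth.
A pose or a line that the arm cannot do raises bot.Unreachable and nothing moves.
- bot.finish_job(): hands the job in, once; it reports no verdict.
Trained networks look in the newest picture that a camera, given by its name, has taken for a name from the list of things; names that differ only in an ending like _2 or _b are one class to them, and where a whole thing is asked for, a point or a joint stands for the part that bears it (a point fixed in the world has none). Each returns a list of dicts, best first, with "p" (0 to 1); they miss things now and then, are a little off and sometimes report something else, mostly with a low value. They report only what shows in the picture. A call takes as long as a camera call. They do not tell look-alikes from the thing itself.
- eyes.masks_of(camera, label): "region" (480x640 bool, what is visible of it) and "extent" ([left, top, width, height] in pixels, round what is visible of it).
- eyes.tip_of(camera, label): "position" ([column, row] in pixels: a listed point, or the origin of a listed thing).
The state is a dict: "time": time; "joint_pos": joint angles; "qd": joint speeds; "joint_efforts": joint torques, N m; "position": TCP position; "eef_rot": TCP orientation; "wrist_force": force on the tool from outside, world axes, zero at the start; "wrist_torque": the same for the moment, N m; "grip_width": finger opening in m.
Only numpy, scipy, OpenCV 4.12 (cv2) and the standard library are available. Lean on these libraries where they do the work, as an engineer would, in place of code of your own. Each camera call takes 0.05 s, during which the arm holds its last target.

## Working session

There is one attempt and no reset: what is moved stays moved. The work goes in short steps, each a Python script; the robot and the scene stay as the last script left them, time stands still between calls to the robot, and variables do not carry over. Pictures are saved under pics/ and viewed, and the job is handed in when it is done.

```bash
ls; mkdir -p pics; cat > h.py <<'E'
import numpy as np, cv2
from rig import bot, eyes
def snap(cam,name=None):
    c=eyes.capture(cam)
    if name: cv2.imwrite('pics/'+name+'.png',c['pixels'])
    return c
def ray(c,px):
    K=np.array(c['camera_matrix']);T=np.array(c['cam_to_world'])
    d=np.array([(px[0]-K[0,2])/K[0,0],(px[1]-K[1,2])/K[1,1]])
    u=d.copy()
    for _ in range(30): u=d/(1+c['k1']*(u@u))
    r=T[:3,:3]@np.array([u[0],u[1],1]);return T[:3,3],r/np.linalg.norm(r)
def at_z(c,px,z):
    o,r=ray(c,px);return o+r*(z-o[2])/r[2]
def proj(c,P):
    K=np.array(c['camera_matrix']);T=np.array(c['cam_to_world'])
    p=T[:3,:3].T@(np.array(P)-T[:3,3]);u=p[:2]/p[2];u=u*(1+c['k1']*(u@u))
    return np.array([K[0,0]*u[0]+K[0,2],K[1,1]*u[1]+K[1,2]])
def tri(c1,p1,c2,p2):
    o1,r1=ray(c1,p1);o2,r2=ray(c2,p2)
    A=np.stack([r1,-r2],1);s=np.linalg.lstsq(A,o2-o1,rcond=None)[0]
    a=o1+s[0]*r1;b=o2+s[1]*r2
    return (a+b)/2,np.linalg.norm(a-b)
def down(yaw):
    from scipy.spatial.transform import Rotation as R
    # tool z down; jaw axis y at angle yaw from world x
    y=np.array([np.cos(yaw),np.sin(yaw),0]);z=np.array([0,0,-1.]);x=np.cross(y,z)
    return R.from_matrix(np.stack([x,y,z],1)).as_rotvec()
E
python3 - <<'E'
from h import *
np.set_printoptions(precision=3,suppress=True)
o=bot.observe();print({k:np.round(v,3) for k,v in o.items()})
C={}
zs=dict(carrier=0,carrier_grip=.1,free_post_top=.05,loaded_post_top=.05,bench_dish_center=.008,post_dish_center=.058,glass_beaker=0,white_bottle=0,pipette_tips=0)
for cam in ['scene','side']:
    c=snap(cam,cam+'0')
    print(cam,np.array(c['cam_to_world'])[:3,3])
    for l,z in zs.items():
        for t in eyes.tip_of(cam,l)[:4]: print(l,np.round(t['position'],1),round(t['p'],2),at_z(c,t['position'],z))
snap('wrist','wrist0')
E
```

```text
pics
{'time': np.float64(0.0), 'joint_pos': array([ 1.12 ,  0.049,  0.098,  1.622, -0.   ,  1.443]), 'qd': array([ 0.   ,  0.001,  0.001, -0.   ,  0.001,  0.   ]), 'joint_efforts': array([ -0.002, -33.879,  32.001,   0.021,  -0.   ,  -0.   ]), 'position': array([0.166, 0.497, 0.23 ]), 'eef_rot': array([-0.505, -3.1  ,  0.004]), 'wrist_force': array([-0.035, -0.075, -0.319]), 'wrist_torque': array([ 0.013,  0.014, -0.032]), 'grip_width': np.float64(0.086)}
scene [ 0.157 -0.918  0.508]
carrier [359.8 303. ] 0.69 [ 0.524 -0.324  0.   ]
carrier [342.6 300.6] 0.66 [ 0.499 -0.302  0.   ]
carrier_grip [341.9 255.6] 0.75 [ 0.498 -0.301  0.1  ]
carrier_grip [364.1 297.6] 0.63 [ 0.465 -0.432  0.1  ]
free_post_top [323.8 261.1] 0.8 [ 0.498 -0.227  0.05 ]
loaded_post_top [361.5 299.7] 0.87 [ 0.496 -0.376  0.05 ]
bench_dish_center [260.3 261.3] 0.86 [ 0.406 -0.098  0.008]
bench_dish_center [275.4 236.3] 0.7 [ 0.479 -0.003  0.008]
bench_dish_center [308.9 218.3] 0.62 [0.594 0.049 0.008]
bench_dish_center [299.6 252.3] 0.6 [ 0.498 -0.103  0.008]
post_dish_center [362.6 297.9] 0.8 [ 0.494 -0.382  0.
[... 437 characters left out ...]
496 -0.31   0.1  ]
carrier_grip [356.4 225.5] 0.27 [ 0.462 -0.315  0.1  ]
free_post_top [324.3 261.3] 0.81 [ 0.502 -0.241  0.05 ]
free_post_top [353.4 227. ] 0.4 [ 0.487 -0.38   0.05 ]
loaded_post_top [355.1 228. ] 0.88 [ 0.483 -0.378  0.05 ]
loaded_post_top [286.1 361. ] 0.6 [0.465 0.022 0.05 ]
bench_dish_center [347.1 336.1] 0.88 [ 0.406 -0.104  0.008]
bench_dish_center [303.2 315.8] 0.66 [ 0.498 -0.123  0.008]
bench_dish_center [288.7 361.5] 0.58 [ 0.477 -0.012  0.008]
post_dish_center [352.  224.1] 0.7 [ 0.49  -0.378  0.058]
post_dish_center [356.2 226.6] 0.25 [ 0.479 -0.372  0.058]
glass_beaker [208.6 376.6] 0.73 [0.59  0.062 0.   ]
white_bottle [410.8 226.3] 0.75 [ 0.383 -0.508  0.   ]
```

View pics/scene0.png

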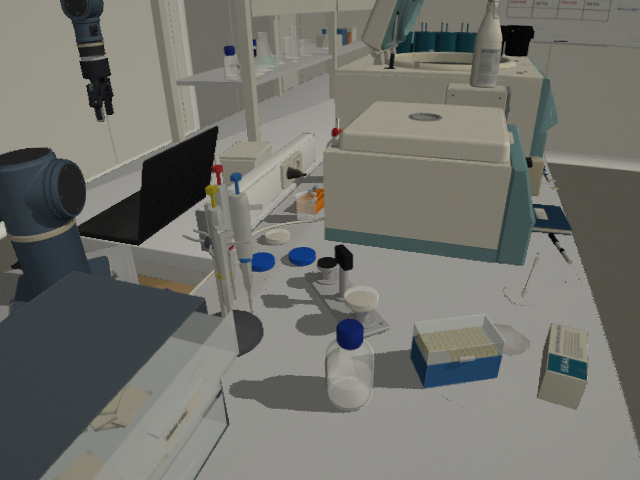

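View pics/side0.png

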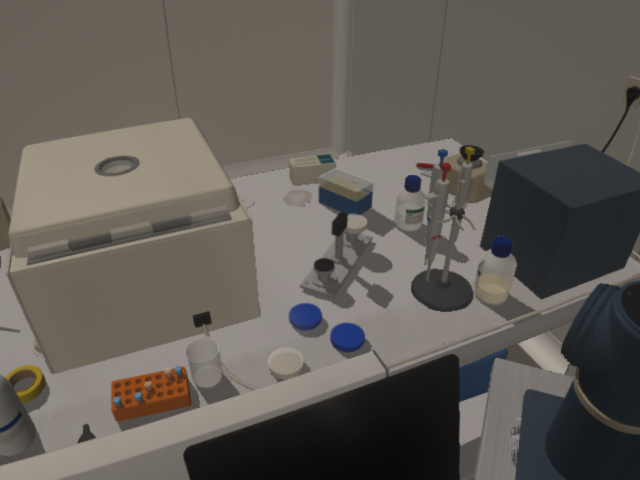

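```bash
python3 - <<'E'
import cv2
a=cv2.imread('pics/scene0.png')[200:330,220:400];b=cv2.imread('pics/side0.png')[200:400,240:420]
cv2.imwrite('pics/crop0a.png',cv2.resize(a,None,fx=4.4,fy=4.4,interpolation=3))
cv2.imwrite('pics/crop0b.png',cv2.resize(b,None,fx=3,fy=3,interpolation=3))
E
```

```text
(no output)
```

View pics/crop0a.png

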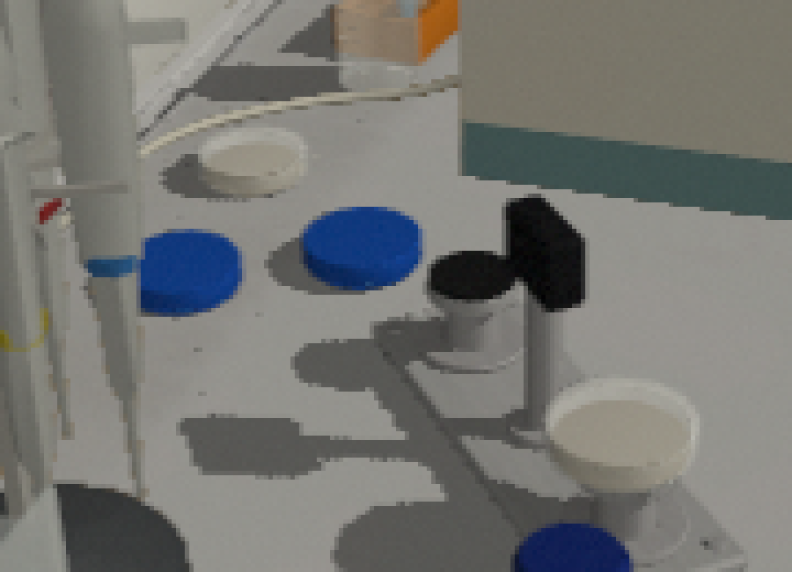

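View pics/crop0b.png

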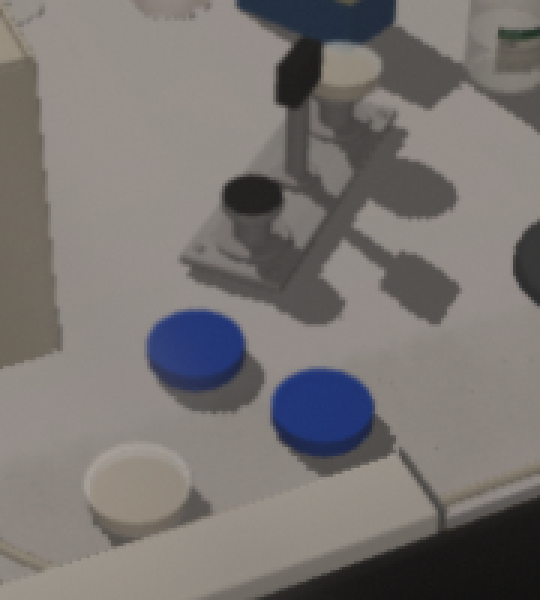

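```bash
python3 - <<'E'
from h import *
np.set_printoptions(precision=3,suppress=True)
s=snap('scene');d=snap('side')
P=lambda n,a,b:print(n,*tri(s,a,d,b))
P('bench',(275.4,236.3),(288.7,361.5));P('grip',(341.9,255.6),(339.8,223.2));P('free',(323.8,261.1),(324.3,261.3));P('loaded',(361.5,299.7),(354.5,227.5))
P('pdish',(362,298),(352,224.5));P('carr',(342.6,300.6),(341.1,261.9))
P('standbase',(237,333),(442,290))
P('bluetop',(236,177),(442,153));P('redtop',(217,170),(446,168));P('yellowtop',(211,189),(469,152))
P('redknob',(336,131),(203,320))
print(at_z(s,(90,240),0),at_z(s,(215,130),.2))
for z in(.3,.4,.5):print('shelf',at_z(s,(180,75),z))
for yaw in (45,-135): print(yaw,bot.solve_ik([.478,-.007,.3],down(np.radians(yaw))),bot.solve_ik([.497,-.305,.3],down(np.radians(yaw-45))),bot.solve_ik([.497,-.305,.08],down(np.radians(yaw-45))))
print(np.array(bot.observe()['eef_rot']))
E
```

```text
bench [ 0.477 -0.009  0.011] 0.000875244685573537
grip [ 0.495 -0.306  0.103] 0.0011936070358738859
free [ 0.497 -0.233  0.055] 0.005055634342997652
loaded [ 0.489 -0.38   0.052] 0.009211276908043749
pdish [ 0.492 -0.38   0.056] 0.0032654550325190465
carr [ 0.492 -0.31   0.005] 0.0062026872018537986
standbase [ 0.279 -0.302  0.002] 0.01760127474133681
bluetop [ 0.316 -0.314  0.287] 0.002103250724711994
redtop [ 0.301 -0.263  0.286] 0.003027545524840971
yellowtop [ 0.273 -0.339  0.287] 0.0020500253291503225
redknob [0.623 0.055 0.185] 0.1342755299784079
[0.06  0.227 0.   ] [0.444 0.336 0.2  ]
shelf [0.45  0.811 0.3  ]
shelf [ 0.309 -0.021  0.4  ]
shelf [ 0.168 -0.853  0.5  ]
45 [-0.155 -0.045  0.145  1.76   0.     0.63 ] [-0.665  0.237  0.448  1.781  0.     0.905] [-0.665  0.217 -0.015  1.338  0.     0.905]
-135 [-0.155 -0.045  0.145  1.76  -0.    -2.511] [-0.665  0.237  0.448  1.781  0.    -2.236] [-0.665  0.217 -0.015  1.338  0.    -2.236]
[ 0.505  3.101 -0.   ]
```

View pics/wrist0.png

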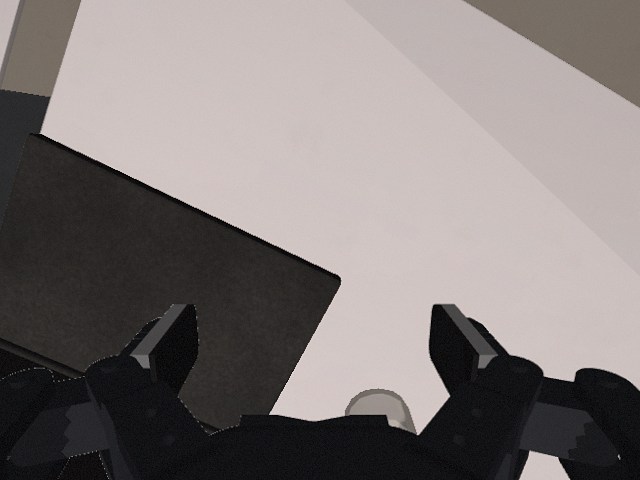

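```bash
python3 - <<'E'
from h import *
np.set_printoptions(precision=3,suppress=True)
s=snap('scene');d=snap('side')
print(tri(s,(217,128),d,(459,360)),tri(s,(217,128),d,(190,462)))
for z in (.15,.2,.25): print(at_z(d,(459,360),z))
q=np.array(bot.observe()['joint_pos']);T=bot.solve_ik([.166,.497,.34],bot.observe()['eef_rot']);print(T)
bot.line_to([.166,.497,.34],rate=.2)
print(bot.observe()['time'],bot.observe()['position'])
bot.move_pose([.44,-.044,.34],down(np.radians(45)))
o=bot.observe();print(o['time'],o['position'],o['wrist_force'])
c=snap('wrist','wrist1')
for t in eyes.tip_of('wrist','bench_dish_center'): print(np.round(t['position'],1),round(t['p'],2),at_z(c,t['position'],.008))
for t in eyes.masks_of('wrist','bench_dish'): print(t['extent'],t['p'])
E
```

```text
(array([0.302, 0.087, 0.255]), np.float64(0.178434162915301)) (array([0.438, 0.301, 0.211]), np.float64(0.008393993207335047))
[0.213 0.017 0.15 ]
[0.214 0.065 0.2  ]
[0.216 0.113 0.25 ]
[ 1.12   0.106  0.381  1.846 -0.     1.443]
1.9417 [0.166 0.497 0.339]
4.1167 [ 0.44  -0.043  0.34 ] [-0.606 -0.221  0.999]
[299.1 267.2] 0.97 [ 0.493 -0.122  0.008]
[256.1 208.3] 0.74 [ 0.402 -0.105  0.008]
[360.3 197.1] 0.6 [ 0.483 -0.004  0.008]
[276.9, 249.6, 48.9, 42.9] 0.93
[333.9, 175.3, 48.0, 47.9] 0.79
[236.0, 180.3, 45.6, 55.5] 0.73
[178.0, 290.0, 107.3, 122.4] 0.5
```

View pics/wrist1.png

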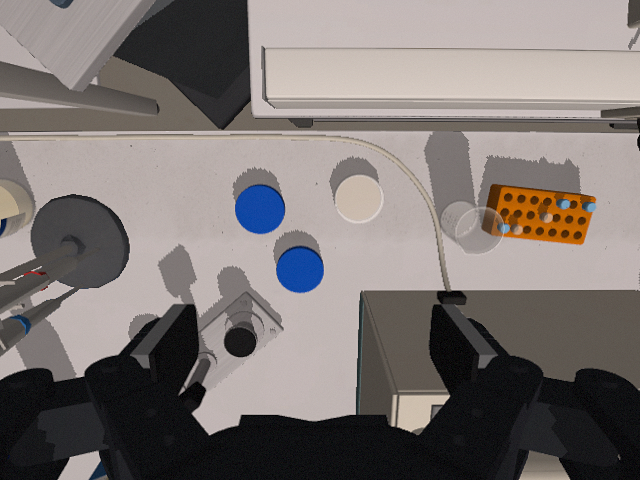

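```bash
python3 - <<'E'
from h import *
np.set_printoptions(precision=3,suppress=True)
c=snap('wrist')
im=c['pixels'];cr=cv2.resize(im[150:300,200:420],None,fx=3.5,fy=3.5,interpolation=3);cv2.imwrite('pics/crop1.png',cr)
for t in eyes.masks_of('wrist','bench_dish'):
    m=t['region'].astype(np.uint8);cn=max(cv2.findContours(m,0,1)[0],key=cv2.contourArea)
    (x,y),r=cv2.minEnclosingCircle(cn)
    M=cv2.moments(m,True);g=(M['m10']/M['m00'],M['m01']/M['m00'])
    print(x,y,r,g,im[int(y),int(x)],at_z(c,g,.012),at_z(c,(x,y),.012),np.linalg.norm(at_z(c,(x+r,y),.012)-at_z(c,(x-r,y),.012)))
for t in eyes.tip_of('wrist','free_post_top')[:2]: print(t['position'],t['p'],at_z(c,t['position'],.05))
print(at_z(c,(240.5,341.5),.05), np.array(c['cam_to_world']))
E
```

```text
299.6955261230469 268.5390930175781 23.94703483581543 (299.7174887892377, 268.4663677130045) [166  73  20] [ 0.494 -0.121  0.012] [ 0.494 -0.121  0.012] 0.06102794970134967
358.3536682128906 198.21340942382812 25.41757583618164 (358.20468431771894, 198.13085539714868) [169 183 200] [ 0.481 -0.007  0.012] [ 0.481 -0.007  0.012] 0.0617499395326911
[241.2, 338.2] 0.66 [ 0.498 -0.227  0.05 ]
[ 0.501 -0.231  0.05 ] [[ 0.707  0.683  0.186  0.394]
 [ 0.708 -0.682 -0.185  0.003]
 [-0.     0.262 -0.965  0.482]
 [ 0.     0.     0.     1.   ]]
```

View pics/crop1.png

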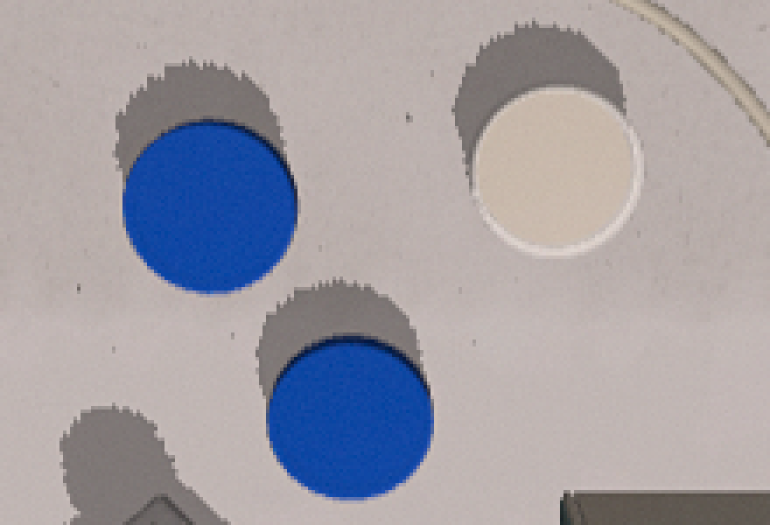

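```bash
python3 - <<'E'
from h import *
np.set_printoptions(precision=3,suppress=True)
R=down(np.radians(45));x,y=.480,-.008
bot.line_to([x,y,.30],rate=.15,frame=R)
bot.line_to([x,y,.06],rate=.15)
bot.line_to([x,y,-.001],rate=.05)
o=bot.observe();print(o['time'],o['position'],o['wrist_force'])
snap('side','side2')
bot.gripper_to(.04)
o=bot.observe();print(o['time'],o['position'],o['grip_width'],o['wrist_force'])
c=snap('wrist','wrist2')
E
```

```text
8.1333 [ 0.48  -0.008 -0.001] [ 0.646 -0.014  0.984]
8.5583 [ 0.481 -0.008 -0.   ] 0.0578282345524707 [-0.437  0.035  3.897]
```

View pics/wrist2.png

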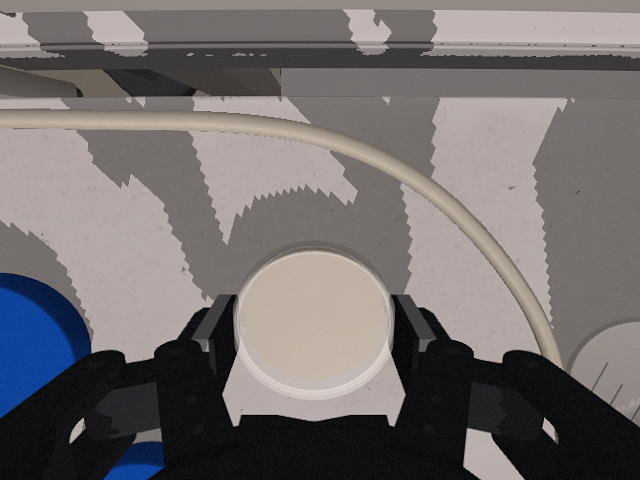

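```bash
python3 - <<'E'
from h import *
np.set_printoptions(precision=4,suppress=True)
bot.line_to([.48,-.008,.27],rate=.15)
o=bot.observe();print(o['time'],o['position'],o['grip_width'],o['wrist_force'])
c=snap('wrist','wrist3')
cv2.imwrite('pics/crop3.png',cv2.resize(c['pixels'][220:430,180:450],None,fx=2.8,fy=2.8))
for cam in('scene','side'):snap(cam,cam+'3')
ms=eyes.masks_of('wrist','bench_dish')
p=np.array(o['position'])
for t in ms:
    m=t['region'].astype(np.uint8);cn=max(cv2.findContours(m,0,1)[0],key=cv2.contourArea)
    (x,y),r=cv2.minEnclosingCircle(cn)
    print(x,y,r,t['extent'],t['p'],at_z(c,(x,y),p[2]+.016+.001)-p)
# expected pixel of a dish centred at tcp, lid top
for dz in (.001,.017): print(proj(c,p+[0,0,dz]))
E
```

```text
10.5667 [ 0.4796 -0.0079  0.269 ] 0.057330509651783323 [ 0.148   0.6875 -1.2113]
238.984375 277.015625 22.649612426757812 [224.1, 262.7, 32.9, 31.2] 0.95 [-0.0321 -0.0031  0.017 ]
313.3023986816406 321.8714599609375 83.33465576171875 [232.3, 241.7, 161.2, 157.1] 0.84 [-0.0024  0.0029  0.017 ]
200.54454040527344 218.26113891601562 30.00940704345703 [173.7, 188.6, 53.5, 62.9] 0.77 [-0.0547  0.0031  0.017 ]
447.6120300292969 236.43646240234375 37.89835739135742 [412.1, 206.5, 71.2, 69.0] 0.64 [0.0072 0.0562 0.017 ]
[312.4894 312.2634]
[312.3275 331.5904]
```

View pics/crop3.png

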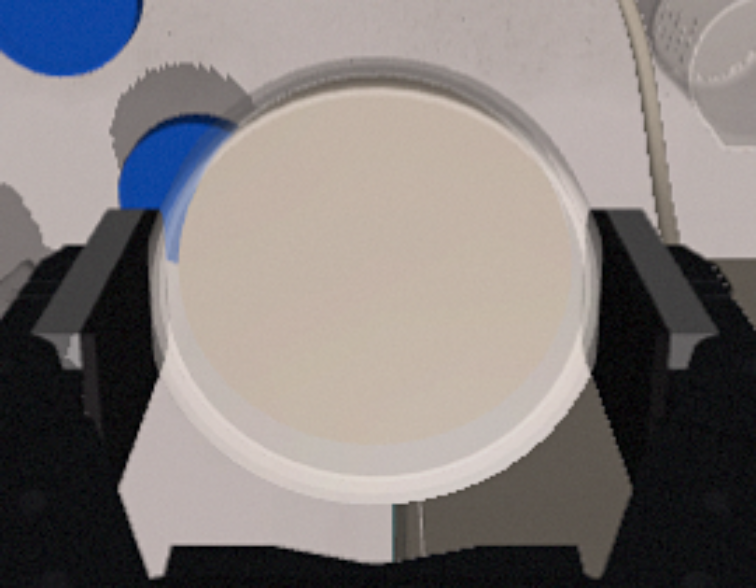

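View pics/scene3.png

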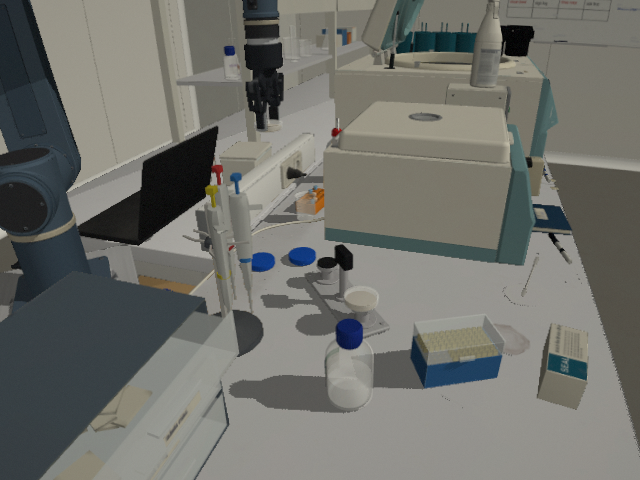

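```bash
cat >> h.py <<'E'
def dish_box(c,ctr,zb,D=.06,h=.016):
    a=np.linspace(0,2*np.pi,181);P=[]
    for z in(zb,zb+h):
        for t in a:P.append(proj(c,[ctr[0]+D/2*np.cos(t),ctr[1]+D/2*np.sin(t),z]))
    P=np.array(P);return np.r_[P.min(0),P.max(0)]
E
python3 - <<'E'
from h import *
from scipy.optimize import least_squares
np.set_printoptions(precision=4,suppress=True)
c=snap('wrist');p=np.array(bot.observe()['position'])
for meas in ([232.3,241.7,393.5,398.8],[180+163/2.8,220+57/2.8,180+597/2.8,220+503/2.8]):
  for zb in (-.002,.001,.004):
    f=lambda v:dish_box(c,p[:2]+v[0]*np.array([.7071,.7071])+v[1]*np.array([.7071,-.7071]),p[2]+zb)-meas
    r=least_squares(f,[0,0],diff_step=1e-3,x_scale=.01);print(zb,r.x,r.fun)
  f=lambda v:dish_box(c,p[:2]+v[0]*np.array([.7071,.7071])+v[1]*np.array([.7071,-.7071]),p[2]+v[2])-meas
  r=least_squares(f,[0,0,0],x_scale=.01);print(r.x,r.fun)
E
```

```text
-0.002 [0.0002 0.0011] [-2.2933 -2.1282  2.2903  2.7588]
0.001 [ 0.0002 -0.0002] [-4.2596 -3.6744  4.254   4.8357]
0.004 [ 0.0002 -0.0016] [-6.3204 -5.277   6.312   7.0198]
[ 0.0002  0.0029 -0.0059] [ 0.162  -0.174  -0.1619  0.1755]
-0.002 [0.0012 0.0011] [-5.4017 -0.9071  5.3989  1.8103]
0.001 [ 0.0012 -0.0003] [-7.3674 -2.4496  7.3632  3.8907]
0.004 [ 0.0012 -0.0016] [-9.4275 -4.0483  9.4217  6.0786]
[ 0.0012  0.0038 -0.0079] [-1.8167  1.9492  1.8165 -1.9656]
```

```bash
python3 - <<'E'
from h import *
np.set_printoptions(precision=4,suppress=True)
bot.line_to([.48,-.008,.33],rate=.2)
bot.move_pose([.5,-.35,.33],down(0.))
o=bot.observe();print(o['time'],o['position'],o['grip_width'],o['wrist_force'])
c=snap('wrist','wrist4')
for l,z in dict(carrier=0,carrier_grip=.1,free_post_top=.05,loaded_post_top=.05,post_dish_center=.058).items():
    for t in eyes.tip_of('wrist',l)[:3]: print(l,np.round(t['position'],1),round(t['p'],2),at_z(c,t['position'],z))
snap('scene','scene4');snap('side','side4')
E
```

```text
12.5583 [ 0.5004 -0.3487  0.3303] 0.0576354182425609 [ 0.0908 -0.1892 -0.1816]
carrier [304.2 164.6] 0.67 [ 0.49   -0.3113  0.    ]
carrier_grip [307.2 168.2] 0.91 [ 0.4952 -0.3086  0.1   ]
free_post_top [313.7  86.8] 0.97 [ 0.5012 -0.2304  0.05  ]
post_dish_center [300.8 230. ] 0.76 [ 0.4873 -0.378   0.058 ]
post_dish_center [300.  230.2] 0.33 [ 0.4864 -0.3782  0.058 ]
```

View pics/wrist4.png

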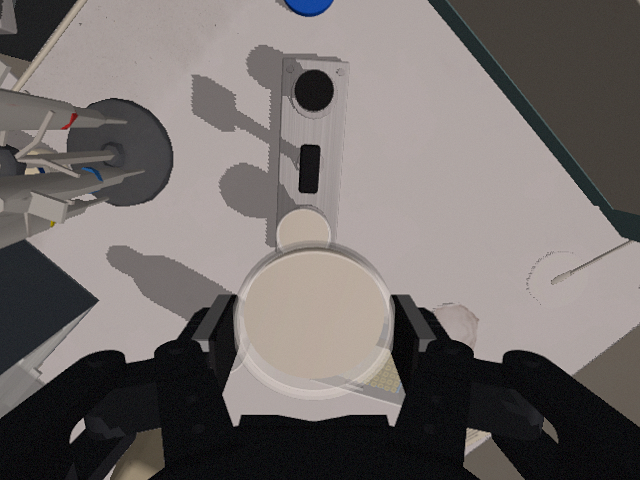

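View pics/side4.png

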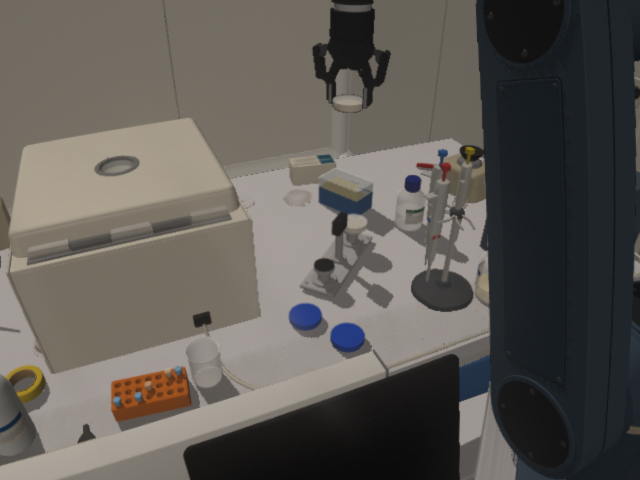

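View pics/scene4.png

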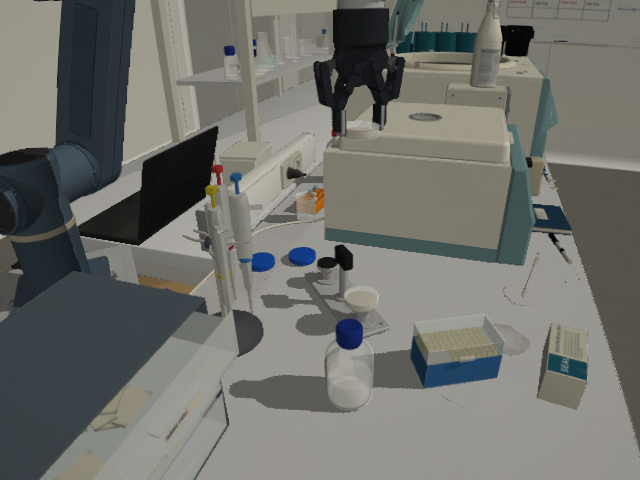

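```bash
python3 - <<'E'
from h import *
np.set_printoptions(precision=4,suppress=True)
c=snap('wrist')
g=c['pixels'].max(2)
m=(g<60).astype(np.uint8)
n,_,st,ce=cv2.connectedComponentsWithStats(m[40:210,270:350].copy())
for i in range(1,n):
    if st[i,4]>50: 
        x,y,w,h,a=st[i];x+=270;y+=40
        print(x,y,w,h,a,ce[i]+[270,40])
        B=(x+w/2-.5,y+h/2-.5)
        print(' z.05',at_z(c,B,.05),'z.116',at_z(c,B,.116),at_z(c,ce[i]+[270,40],.05),'w@.05',at_z(c,(x+w,y),.05)[0]-at_z(c,(x,y),.05)[0])
cn=[k for k in cv2.findContours(m[130:210,280:340].copy(),0,1)[0] if cv2.contourArea(k)>100]
for k in cn: print(cv2.minAreaRect(k))
cr=cv2.resize(c['pixels'][40:270,250:370],None,fx=2.6*2,fy=2.6*2,interpolation=3)[:600];cv2.imwrite('pics/crop4.png',cv2.resize(c['pixels'][40:270,250:370],None,fx=2.6,fy=2.6,interpolation=3))
# model reprojection
import math
F=np.array([.5012,-.2325])
for th in(-5.4,-4,-6.5):
    t=math.radians(th);ex=np.array([math.sin(t),-math.cos(t)]);ey=np.array([-ex[1],ex[0]])
    Cc=F+.075*ex
    pr=lambda x,y,z:proj(c,[*(Cc+x*ex+y*ey),z])
    print(th,Cc,'corners',[pr(sx*.112,sy*.037,.012) for sx,sy in((-1,1),(-1,-1),(1,1),(1,-1))],'griptop',[pr(sx*.022,sy*.009,.116) for sx,sy in((-1,1),(-1,-1),(1,1),(1,-1))],'post',pr(-.075,0,.05),'dish',pr(.075,0,.066))
E
```

```text
295 69 39 41 1254 [313.6579  88.9601]
 z.05 [ 0.5015 -0.2335  0.05  ] z.116 [ 0.5014 -0.2413  0.116 ] [ 0.5012 -0.2335  0.05  ] w@.05 0.039239442569368566
299 144 21 49 923 [308.8841 167.3987]
 z.05 [ 0.4962 -0.3128  0.05  ] z.116 [ 0.497  -0.3082  0.116 ] [ 0.4961 -0.3122  0.05  ] w@.05 0.022106171566772637
((28.9896183013916, 37.759586334228516), (19.544374465942383, 48.121524810791016), 2.2906100749969482)
-5.4 [ 0.4941 -0.3072] corners [array([350.6204,  59.914 ]), array([282.985 ,  52.9657]), array([329.1561, 255.6624]), array([269.4121, 250.2314])] griptop [array([318.1767, 142.7571]), array([297.9613, 140.7843]), array([313.4947, 192.0964]), array([293.9067, 190.2429])] post [313.6803  87.9146] dish [300.4975 234.2826]
-4 [ 0.496  -0.3073] corners [array([349.8833,  58.9471]), array([282.1025,  53.791 ]), array([332.9046, 255.2552]), array([273.0747, 251.2271])] griptop [array([319.6522, 142.6264]), array([299.4005, 141.1628]), array([316.0934, 192.0699]), array([296.4738, 190.695 ])] post [313.6803  87.9146] dish [303.8973 234.5549]
-6.5 [ 0.4927 -0.307 ] corners [array([351.1832,  60.6868]), array([283.6921,  52.3337]), array([326.2062, 255.9207]), array([266.5475, 249.3884])] griptop [array([317.0157, 142.8338]), array([296.8363, 140.4615]), array([311.4528, 192.0727]), array([291.8963, 189.8437])] post [313.6803  87.9146] dish [297.8302 234.012 ]
```

View pics/crop4.png

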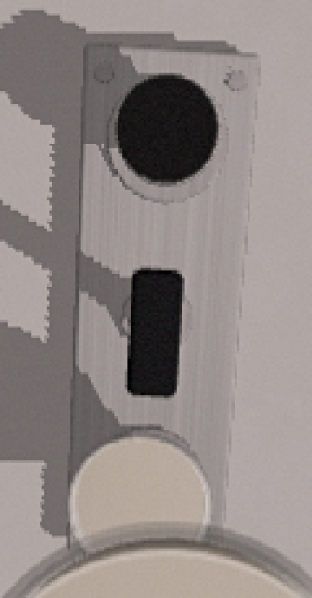

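```bash
python3 - <<'E'
from h import *
np.set_printoptions(precision=4,suppress=True)
R=down(np.radians(-3.5));x,y=.5010,-.2330
bot.line_to([x,y,.30],rate=.15,frame=R)
bot.line_to([x,y,.10],rate=.15)
bot.line_to([x,y,.062],rate=.06)
o=bot.observe();print(o['time'],o['position'],o['grip_width'],o['wrist_force'],o['eef_rot'])
for k in('wrist','scene','side'):
    c=snap(k,k+'5')
s=cv2.imread('pics/scene5.png')[190:330,250:410];d=cv2.imread('pics/side5.png')[150:310,260:440]
cv2.imwrite('pics/crop5.png',np.hstack([cv2.resize(s,(390,340)),cv2.resize(d,(390,340))]))
E
```

```text
16.2333 [ 0.5011 -0.233   0.0621] 0.05743090303931053 [-0.3942 -1.0729  0.3449] [ 2.2881  2.1526 -0.    ]
```

View pics/crop5.png

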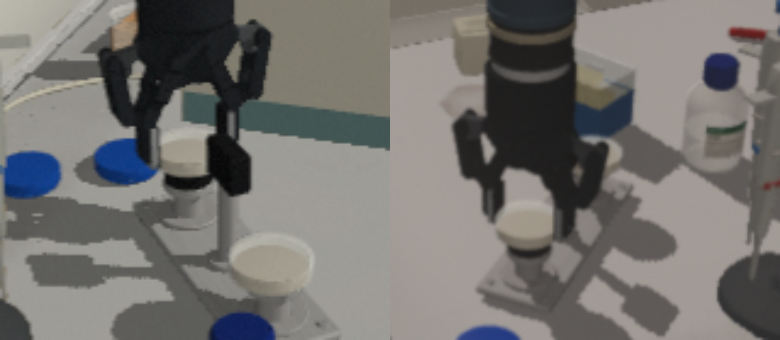

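View pics/wrist5.png

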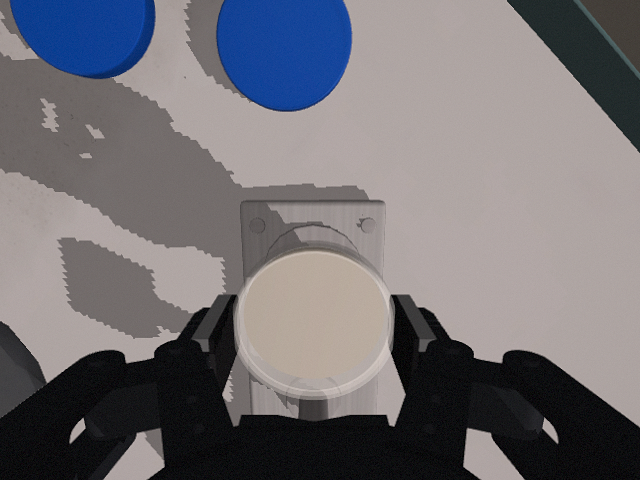

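View pics/scene5.png

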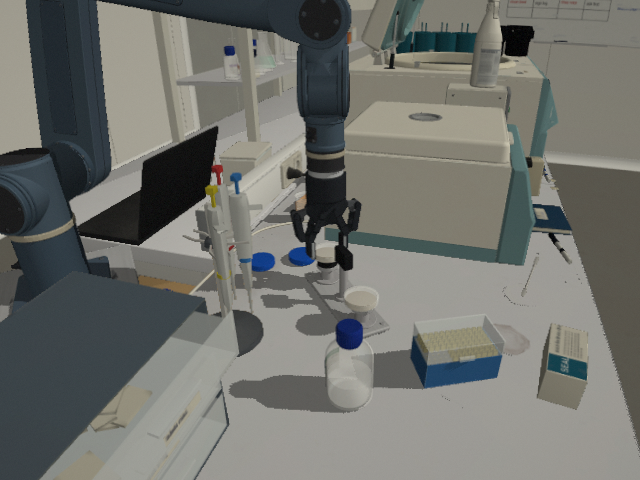

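```bash
python3 - <<'E'
from h import *
np.set_printoptions(precision=4,suppress=True)
c=snap('wrist')
for px in ((241,201),(312.7,201),(384,201),(244,300),(382,300)): print(at_z(c,px,.012))
z=.054
f0=np.array(bot.observe()['wrist_force'])
p=bot.observe()['position']
print(f0)
while z>.0455:
    bot.line_to([.5010,-.2330,z],rate=.03)
    o=bot.observe();f=o['wrist_force'];print(z,o['position'],np.array(f)-f0)
    if f[2]-f0[2]>3.5: break
    z-=.001
print(o['time'])
for k in('wrist','scene','side'): snap(k,k+'6')
s=cv2.imread('pics/scene6.png')[190:330,250:410];d=cv2.imread('pics/side6.png')[150:310,260:440]
cv2.imwrite('pics/crop6.png',np.hstack([cv2.resize(s,(390,340)),cv2.resize(d,(390,340))]))
E
```

```text
[ 0.4685 -0.1946  0.012 ]
[ 0.5041 -0.1968  0.012 ]
[ 0.5396 -0.199   0.012 ]
[ 0.4642 -0.2475  0.012 ]
[ 0.5378 -0.2521  0.012 ]
[ 0.1921  0.6967 -0.7318]
0.054 [ 0.5006 -0.2328  0.0535] [-0.1449 -1.4721  0.7928]
0.053 [ 0.501 -0.233  0.053] [ 0.0905 -0.8266  0.7712]
0.052 [ 0.501 -0.233  0.052] [-0.7577 -1.2608  0.2796]
0.051 [ 0.5009 -0.2329  0.0509] [-0.7349 -0.6699  0.1244]
0.049999999999999996 [ 0.5011 -0.2331  0.05  ] [0.1916 0.1769 0.9564]
0.048999999999999995 [ 0.5011 -0.2331  0.05  ] [-1.9559 -0.0619  5.64  ]
18.1
```

View pics/crop6.png

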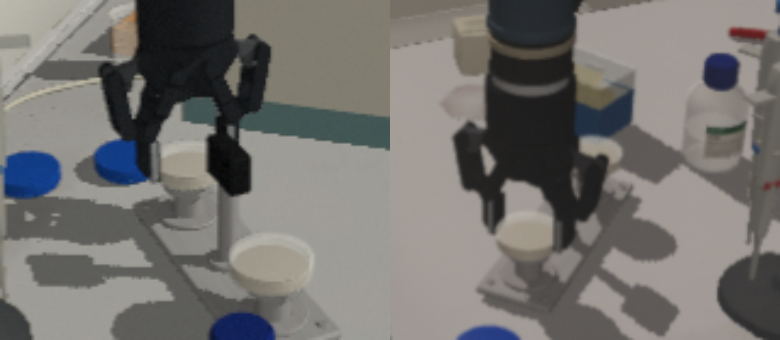

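```bash
python3 - <<'E'
from h import *
np.set_printoptions(precision=4,suppress=True)
bot.line_to([.5010,-.2330,.0497],rate=.03)
bot.gripper_to(.085)
bot.dwell(.2)
o=bot.observe();print(o['time'],o['position'],o['grip_width'],o['wrist_force'])
bot.line_to([.5010,-.2330,.10],rate=.06)
bot.line_to([.5010,-.2330,.25],rate=.2)
bot.line_to([.497,-.33,.25],rate=.2)
o=bot.observe();print(o['time'],o['position'],o['wrist_force'])
for k in('scene','side','wrist'): 
  c=snap(k,k+'7')
for t in eyes.masks_of('wrist','bench_dish'):
    m=t['region'].astype(np.uint8);cn=max(cv2.findContours(m,0,1)[0],key=cv2.contourArea)
    (x,y),r=cv2.minEnclosingCircle(cn);print(t['p'],x,y,r,t['extent'],at_z(c,(x,y),.062))
for l,z in dict(carrier_grip=.1,post_dish_center=.058).items():
    for t in eyes.tip_of('wrist',l)[:3]: print(l,np.round(t['position'],1),round(t['p'],2),at_z(c,t['position'],z))
s=cv2.imread('pics/scene7.png')[190:330,250:410];d=cv2.imread('pics/side7.png')[150:310,260:440]
cv2.imwrite('pics/crop7.png',np.hstack([cv2.resize(s,(390,340)),cv2.resize(d,(390,340))]))
E
```

```text
19.0917 [ 0.501  -0.233   0.0496] 0.08462549143507678 [-0.3018  1.1607 -0.161 ]
21.6167 [ 0.4966 -0.3292  0.249 ] [-0.6697  0.3807  0.5177]
0.93 297.0 0.5 26.004905700683594 [271.5, 3.7, 51.6, 6.9] [ 0.4954 -0.1598  0.062 ]
0.87 311.4565124511719 100.5 40.038421630859375 [276.6, 62.7, 73.1, 77.0] [ 0.5019 -0.2321  0.062 ]
carrier_grip [311.9 203.7] 0.7 [ 0.4977 -0.3092  0.1   ]
post_dish_center [306.6 275.6] 0.91 [ 0.4882 -0.3813  0.058 ]
```

View pics/crop7.png

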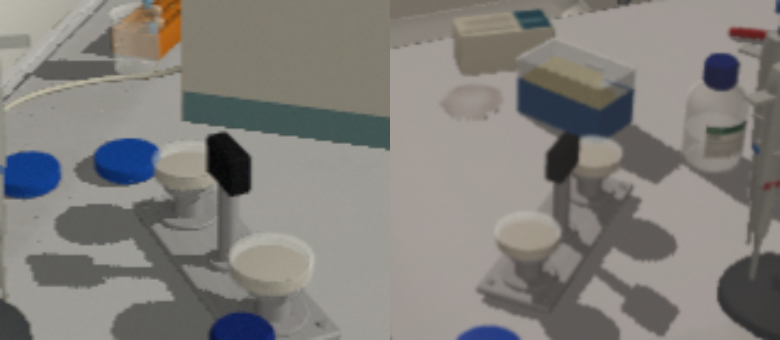

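View pics/wrist7.png

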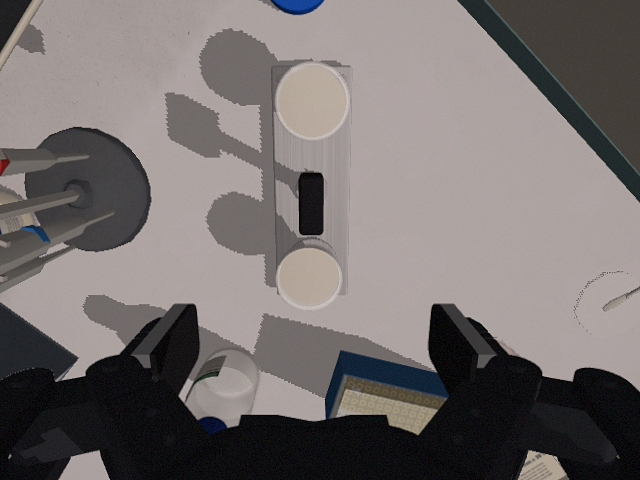

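```bash
python3 - <<'E'
from h import *
np.set_printoptions(precision=4,suppress=True)
c=snap('wrist');g=c['pixels'].max(2)
m=(g<60).astype(np.uint8)
n,_,st,ce=cv2.connectedComponentsWithStats(m[150:250,280:340].copy())
for i in range(1,n):
    if st[i,4]>100:
        x,y,w,h,a=st[i];x+=280;y+=150
        print(x,y,w,h,a,at_z(c,(x+w/2-.5,y+h/2-.5),.116),at_z(c,(x+w/2-.5,y+h/2-.5),.1))
x,y=.4970,-.3085
bot.line_to([x,y,.20],rate=.15)
bot.line_to([x,y,.12],rate=.12)
bot.line_to([x,y,.083],rate=.06)
o=bot.observe();print(o['time'],o['position'],o['wrist_force'])
for k in('wrist','scene','side'): snap(k,k+'8')
E
```

```text
298 172 25 62 1500 [ 0.4969 -0.3063  0.116 ] [ 0.4966 -0.3089  0.1   ]
24.0667 [ 0.497  -0.3085  0.083 ] [0.6238 0.4292 0.571 ]
```

View pics/wrist8.png

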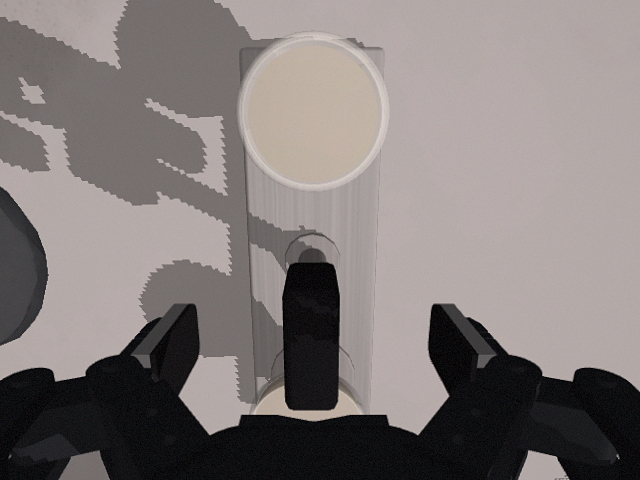

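View pics/scene8.png

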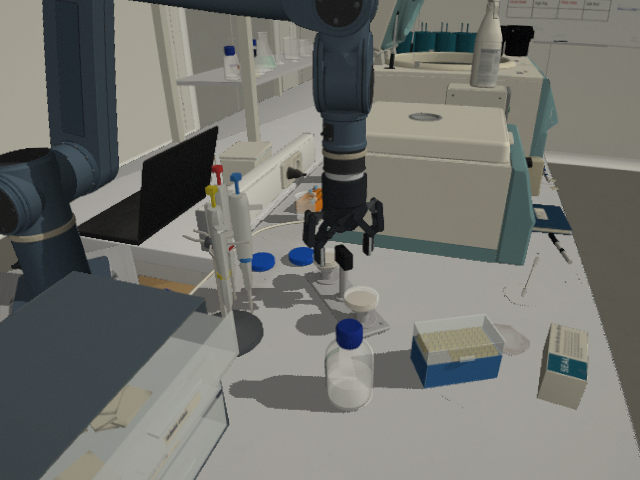

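```bash
python3 - <<'E'
from h import *
np.set_printoptions(precision=4,suppress=True)
bot.gripper_to(.0)
bot.dwell(.2)
o=bot.observe();print(o['time'],o['position'],o['grip_width'],o['wrist_force'],o['wrist_torque'])
snap('wrist','wrist9')
bot.line_to([.497,-.3085,.095],rate=.03)
bot.dwell(.3)
o=bot.observe();print(o['time'],o['position'],o['grip_width'],o['wrist_force'],o['wrist_torque'])
for k in('wrist','scene','side'): snap(k,k+'10')
s=cv2.imread('pics/scene10.png')[190:350,250:410];d=cv2.imread('pics/side10.png')[150:310,260:440]
cv2.imwrite('pics/crop10.png',np.hstack([cv2.resize(s,(390,380)),cv2.resize(d,(390,380))]))
E
```

```text
25.0417 [ 0.4966 -0.3085  0.0831] 0.01731940097143062 [-2.6902  0.2634  2.583 ] [-0.0126  0.5046  0.0801]
25.9417 [ 0.4969 -0.3084  0.0948] 0.01756161026787051 [-0.1257 -0.062  -5.3879] [-0.0189 -0.0352 -0.0052]
```

View pics/crop10.png

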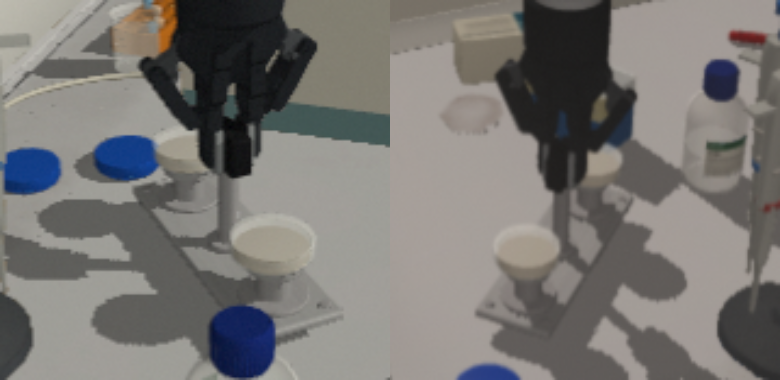

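View pics/wrist10.png

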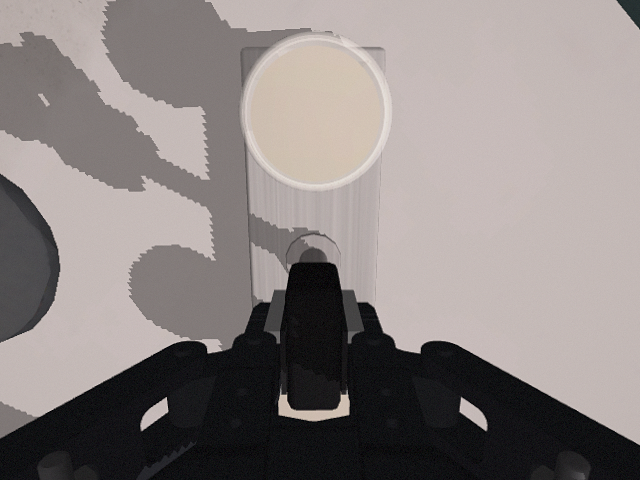

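```bash
python3 - <<'E'
from h import *
np.set_printoptions(precision=4,suppress=True)
bot.line_to([.497,-.3085,.203],rate=.07)
bot.dwell(1.0)
o=bot.observe();print(o['time'],o['position'],o['grip_width'],o['wrist_force'],o['wrist_torque'],np.abs(o['qd']).max())
C={}
for k in('wrist','scene','side'): C[k]=snap(k,k+'11')
for l in('bench_dish','post_dish','loaded_post_top','free_post_top','carrier_grip','carrier','bench_dish_center','post_dish_center'):
  r={k:eyes.tip_of(k,l)[:3] for k in('scene','side')}
  for a in r['scene']:
    for b in r['side']:
      P,e=tri(C['scene'],a['position'],C['side'],b['position'])
      if e<.012 and P[2]>.05: print(l,P,round(e,4),round(a['p'],2),round(b['p'],2))
s=cv2.imread('pics/scene11.png')[150:310,250:410];d=cv2.imread('pics/side11.png')[110:270,260:420]
cv2.imwrite('pics/crop11.png',np.hstack([cv2.resize(s,(390,390)),cv2.resize(d,(390,390))]))
for k in '8','10','11':
    t=cv2.matchTemplate(cv2.imread(f'pics/wrist{k}.png')[20:220,225:400],cv2.imread('pics/wrist10.png')[30:200,238:392],5);print(k,cv2.minMaxLoc(t)[1::2])
E
```

```text
28.7833 [ 0.497  -0.3085  0.203 ] 0.017150096287391288 [-0.8972 -0.66   -5.4454] [0.0164 0.0093 0.0078] 0.003753894526522157
bench_dish [ 0.503  -0.2304  0.1677] 0.0072 0.56 0.71
post_dish [ 0.4886 -0.3829  0.1697] 0.0026 0.83 0.6
loaded_post_top [ 0.4876 -0.3867  0.1749] 0.0095 0.95 0.88
loaded_post_top [ 0.5353 -0.3107  0.1274] 0.0099 0.95 0.71
free_post_top [ 0.4999 -0.2306  0.1742] 0.0013 0.63 0.58
carrier_grip [ 0.5004 -0.3133  0.2228] 0.0066 0.91 0.69
bench_dish_center [ 0.5018 -0.2293  0.1795] 0.006 0.84 0.9
post_dish_center [ 0.4935 -0.3787  0.1809] 0.0043 0.88 0.54
8 (0.8971139788627625, (11, 10))
10 (1.0, (13, 10))
11 (0.7391622066497803, (14, 10))
```

View pics/crop11.png

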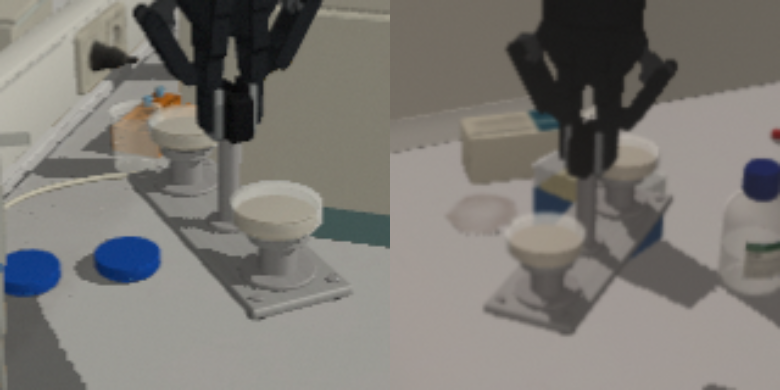

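View pics/scene11.png

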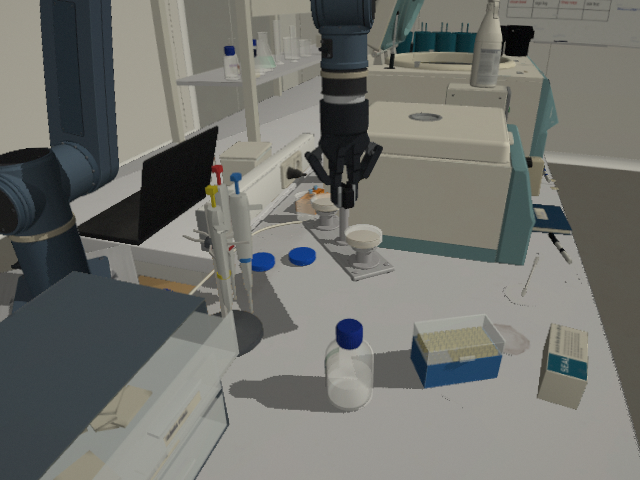

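Both dishes sit flat on their posts. Their centres are at z 0.180 and 0.181, so the carrier is level and about 12 cm up. The arm is still, and the beaker, bottle and tip box are where they were.

```bash
python3 -c "
from rig import bot
print(bot.observe()['grip_width'],bot.observe()['time']);bot.finish_job()"
```

```text
0.017105145419699663 29.7333
the job is handed in; nothing more can be done
```

I set the cream lidded dish on the free post and released it with the carrier still standing on the bench. I then gripped the carrier by its black handle, lifted it about 12 cm, and handed the job in at 29.7 s while still holding it up.

**Which dish:** three dishes fitted the name, and the network ranked the two blue look-alikes above the right one for most views. I took the cream one and left the blue ones alone.

**Last checks:**
- **Placing:** the dish came out at (0.502, -0.232), within about 2 mm of the post centre I had measured.
- **Level:** from the two fixed cameras, the dish centres triangulate to z 0.180 and 0.181, against 0.178 expected for a 12 cm lift.
- **Grip:** the fingers hold at 17 mm on the 18 mm handle, with a steady load of about 5.4 N and near-zero wrist torque. The handle did not slip during the lift.
- **Bystanders:** the beaker, bottle and tip box look unmoved in the last pictures.

**Disagreements:**
- While the dish was in the gripper, the fingers read 57.5 mm on the 60 mm dish. The outline fit there also gave an implausible height, so I relied on the bench contact height, and touchdown on the post agreed with it.
- In the raised view, the network put the handle centre 3 mm high. It put the post tops 4 to 5 mm high, and one low-quality match for the loaded post was plainly wrong.
- Comparing the near dish in the wrist picture before and after the lift gave a weaker match (0.74). The background had changed, but the dish's position moved only 1 pixel.

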